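# Find the shuttered dowel hole by feel and seat the stop pin

### The job

Take the square-headed steel pin out of the wooden rack, push it foot first through the spring shutters in the window of the dowel station, and feel about gently on the floor beneath for the hidden blind hole, which lies somewhere off the middle of the window. When the pin drops in, seat it fully home, upright, and let go; never press it against the station with more than 20 N, and leave the round-headed pin in its rack and the oil bottle where they are.

Things in the scene. Friction and masses are not known exactly. Their poses are not given: they have to be found in the camera images.
- square_pin: Steel stop pin, loose, 100 to 160 g, upright in one hole of the rack. Origin: centre of its foot (lower end), z up. Round shank 12 mm in diameter from the foot to 55 mm, oiled, foot chamfered 2 mm; above it a square grip head 18 x 18 mm, from 55 to 105 mm above the foot, flats square to the pin's x and y. It stands 26 mm deep in the rack, foot 7 mm above the table.
- round_pin: Another steel pin with the same 12 mm shank, but a round head 22 mm in diameter and a small round button on top, 96 mm tall in all; it stands in the other hole of the rack. Origin at the centre of its foot, z up. To be left there.
- rack: Fixed wooden rack block on the 3 mm cork mat, 56 (x) x 146 (y) x 30 mm high, with two holes 13.2 mm wide and 26 mm deep at its y = -40 and +40 mm. Origin at the centre of its underside. Either pin may be in either hole.
- station: Fixed steel dowel station, block 110 (x) x 96 (y) x 52 mm high, low feet on its x sides to 73 mm from the middle. Origin: centre of its underside, z up. A pin fully home in its hidden hole has its foot 42 mm below the station's top (10 mm above the table), the whole head clear above the top.
- window (a point): Centre of the square window, 38 x 38 mm, in the middle of the station's top face, 52 mm above the table. Two thin spring shutter flaps, hinged at its +y and -y edges, close it; a pin pushes them down and aside with about 1 N.
- oil_bottle: Plastic oil bottle, 36 mm in diameter, 126 mm tall, upright on the table. Origin at the centre of its base. To be left alone.
- pocket_floor (a point): Point 24 mm below the window's centre, on the flat, oiled floor (friction about 0.25) under the shutters. NOT the hole: the one blind round hole, 13.2 mm wide, 18 mm deep, has its centre 4 to 6.5 mm off this point, in any direction. The floor, hole and all, gives in z on a spring: about 3 N to start, 1.2 N per mm more, hard stop after 6 mm at 10 N.
There are look-alikes about, which are no part of the job. What is shaped like the square_pin but blue is not meant.

How it is judged:
On the way, in this order (a step that is already met when the one before it is completed fails the run):
1. the square-headed pin is lifted clear of the rack (height (world z) of square_pin above 0.06 m), for 0.1 s.
2. its foot is through the shutters, inside the window (z of square_pin in the frame of station below 0.036 m and horizontal distance between square_pin and window below 0.018 m), for 0.1 s.
At the end, for the whole second after the job is handed in: The square-headed pin stands in the station's hidden hole, foot within 3.5 mm of the hole's bottom and 12 mm of the window's middle, within 0.12 rad of upright, at rest and let go; the round-headed pin is within 15 mm and the oil bottle within 30 mm of where they were (z of square_pin in the frame of station below 0.0135 m and horizontal distance between square_pin and window below 0.012 m and angle between the z axis of square_pin and the z axis of station, either way round below 0.12 rad and linear speed of square_pin below 0.02 m/s and distance of round_pin from where it was at the start of the episode below 0.015 m and distance of oil_bottle from where it was at the start of the episode below 0.03 m); the robot touches nothing.
It fails at once if the square-headed pin is pressed against the station (block, shutters or bush) with more than 20 N (contact force between square_pin and station above 20 N).
It fails at once if the round-headed pin is moved more than 20 mm (distance of round_pin from where it was at the start of the episode above 0.02 m).
It fails at once if the oil bottle is moved more than 40 mm (distance of oil_bottle from where it was at the start of the episode above 0.04 m).
It also fails if it takes over 58 s, if anything falls off the work surface, if the arm or the gripper's body presses on something with over 40 N, if the wrist force passes 120 N, or if a joint passes its speed limit or range.

### The arm

A 7-joint arm with a two-finger parallel gripper is mounted at the origin on the work surface; the furniture and walls round the work are solid. World frame = base frame: x ahead of the robot, y to its left, z up, the work surface at z = 0. Lengths are in m, angles in rad, forces in N, time in s.
With the tool pointing down it reaches from about 0.4 to 0.9 m from the base axis. Payload 5.5 kg.
Tool frame: the origin (TCP) lies at the very end of the fingers, on their centre line; the grasp point (between the pads) lies 19 mm behind it; z points along the fingers, x is the direction in which the jaws open and shut, and the axes are right-handed (so a half turn about z gives the same grasp; the last joint's range is limited). The gripper opens to 92 mm and grips with 3 to 60 N. Pads are 19 mm wide; open, the fingers measure 130 mm over their backs; the gripper's body (75 mm by 190 mm) begins 47 mm behind the grasp point.
Start: joints at [1.514, 0.501, -0.427, 1.55, 0.221, 1.138, -0.21], TCP at [0.204, -0.617, 0.227] pointing down, gripper open.
Joint ranges: [-2.88, 2.88], [-0.31, 2.03], [-1.54, 1.56], [0.2, 2.42], [-1.41, 4.55], [0.19, 2.02], [-2.57, 2.57]. Speed limits (rad/s): [2.57, 2.57, 3.14, 3.14, 3.14, 3.14, 3.14].

### API

Orientations are given as a 3x3 rotation matrix whose columns are the frame's x, y, z axes.
In Python, from workcell import get_obs, read_camera, hand_in gives the robot as it stands.
- The arm moves only by the tool step_arm, never from a script. Its argument "series" is a list of rows, each an object of numbers: "gripper": the closure, from 0 (fully open) to 1 (shut); "dx", "dy", "dz": the shift along the tool's x, y, z in units of 50 cm (1.0 is 50 cm); "ax", "ay", "az": the turn, a rotation vector about the tool's x, y, z in units of pi/4 rad (1.0 is pi/4 rad). In form: [{"gripper": .., "dx": .., "dy": .., "dz": .., "ax": .., "ay": .., "az": ..}, ...]. A call has 1 to 20 rows; each row is the pose to reach, as a shift and turn from the pose commanded when the call began, along the tool's axes at that moment; what a row does not reach only later rows make up. A row lasts 1/12 s, in which the tool goes at most 41.7 mm and 7.16 degrees, less where a joint would pass 70% of its speed; a pose out of reach is approached as far as the arm can. A call with a number of a shift or a turn outside -1 to 1 is refused whole. A call with a gripper value outside its range is refused whole. The fingers move at their own pace and stop on an object; "squeeze" is the grip in N (left out, the last holds). Time passes only in rows, so rows that repeat a pose let the fingers close. It gives the time, the measured TCP pose, the force and the opening at its end, in the units of the state.
- get_obs(): the state, without advancing time (a new reading comes with each control period).
- read_camera(name): name is "scene" or "top"; returns a dict with "pixels" (384x512x3 uint8, red, green, blue), "camera_matrix" (3x3 intrinsics, pixels), "dist" ([k1, k2, p1, p2, k3] as OpenCV has them; the pictures are not rectified), "R" (3x3) and "t" (3): a world point X has camera coordinates R X + t. Camera axes: x right, y down, z forward; pixel columns grow to the right and rows downward; lengths in m; the calibration is good to about 2 mm. A picture is of the moment at which its call begins. There is no depth.
- hand_in(): hands the job in, once; it reports no verdict.
The state is a dict: "clock": time; "qpos": joint angles; "qvel": joint speeds; "tau": joint torques, N m; "ee_pos": TCP position; "orientation": TCP orientation; "contact_force": force on the tool from outside, world axes, zero at the start; "wrist_torque": the same for the moment, N m; "width": finger opening in m.
Only numpy, scipy, OpenCV 4.12 (cv2) and the standard library are available. Lean on these libraries where they do the work, as an engineer would, in place of code of your own. Each camera call takes 0.05 s, during which the arm holds its last target.

## Working session

There is one attempt and no reset: what is moved stays moved. The work goes in short steps, Python scripts to look and compute and a tool call to move; the robot and the scene stay as the last step left them, time stands still between calls to the robot, and variables do not carry over. Pictures are saved under pics/ and viewed, and the job is handed in when it is done.

Besides the shell and the picture viewer there is one more tool, called after "Emit:" in YAML: its name, and indented under it one key for each argument. step_arm: Moves the arm, as the interface text tells. Shifts and turns lie within -1 to 1; 1 stands for 50 cm of shift or pi/4 rad of turn. Its arguments: {"type":"object","properties":{"series":{"type":"array","items":{"type":"object","properties":{"gripper":{"type":"number"},"dx":{"type":"number"},"dy":{"type":"number"},"dz":{"type":"number"},"ax":{"type":"number"},"ay":{"type":"number"},"az":{"type":"number"}}}},"squeeze":{"type":"number"}},"required":["series"]}

```bash
mkdir -p pics; ls
python3 - <<'E'
from workcell import *
import cv2,numpy as np
o=get_obs()
for k,v in o.items(): print(k,np.round(v,4).tolist())
for n in("scene","top"):
    c=read_camera(n); cv2.imwrite(f"pics/{n}0.png",c["pixels"][:,:,::-1])
    print(n,c["camera_matrix"],c["dist"],c["R"],c["t"], -np.array(c["R"]).T@c["t"])
E
```

```text
pics
clock 0.0
qpos [1.5142, 0.5018, -0.4268, 1.5514, 0.2208, 1.1383, -0.2103]
qvel [-0.0002, 0.0027, 0.0011, 0.0016, 0.0021, -0.0003, -0.0012]
tau [0.0001, -56.6594, -5.8159, -27.911, -0.0685, 0.0307, 0.0002]
ee_pos [0.204, -0.6164, 0.2257]
orientation [[0.3144, -0.9493, -0.0006], [-0.9493, -0.3144, 0.0018], [-0.0019, -0.0, -1.0]]
contact_force [-0.3608, -0.3767, 0.5309]
wrist_torque [0.0305, -0.0553, 0.0273]
width 0.0916
scene [[435.88743365   0.         259.82927858]
 [  0.         435.88743365 195.22792146]
 [  0.           0.           1.        ]] [-0.0284936  0.         0.         0.         0.       ] [[-0.50585992 -0.86233703  0.02192231]
 [-0.56056753  0.30930886 -0.76817451]
 [ 0.65564456 -0.40087763 -0.63986509]] [0.23252659 0.33978183 0.62458442] [-0.10140883  0.34580068  0.65556399]
top [[465.28161      0.         257.95248322]
 [  0.         465.28161    187.30238895]
 [  0.           0.           1.        ]] [-0.1400164  0.         0.         0.         0.       ] [[ 0.00921551 -0.99980633 -0.01738872]
 [-0.99461714 -0.0073701  -0.10335587]
 [ 0.1032077   0.0182476  -0.99449243]] [-0.01271674  0.51140008  0.99991714] [ 0.40556533 -0.02719129  1.0470451 ]
```

View pics/scene0.png

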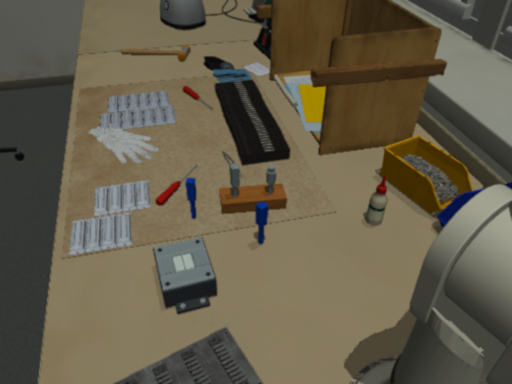

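View pics/top0.png

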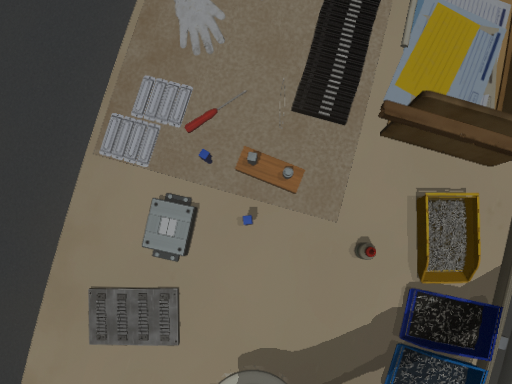

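Run:
```python
import cv2,numpy as np
s=cv2.imread("pics/scene0.png");t=cv2.imread("pics/top0.png")
f=lambda im,x0,y0,x1,y1,k:cv2.resize(im[y0:y1,x0:x1],None,fx=k,fy=k,interpolation=cv2.INTER_CUBIC)
cv2.imwrite("pics/s_rack.png",f(s,170,140,300,250,6))
cv2.imwrite("pics/t_rack.png",f(t,190,130,310,230,6))
cv2.imwrite("pics/t_st.png",f(t,130,180,210,270,6))
```

```text
(no output)
```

View pics/s_rack.png

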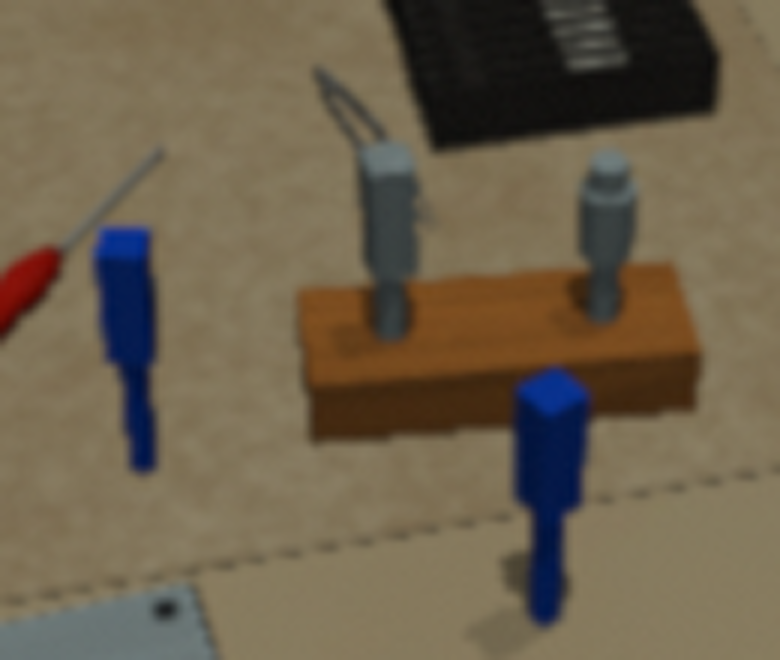

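View pics/t_rack.png

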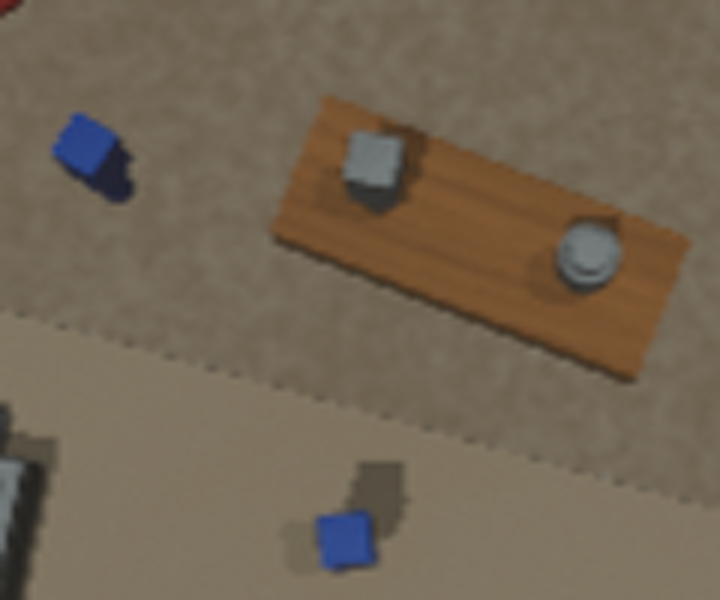

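View pics/t_st.png

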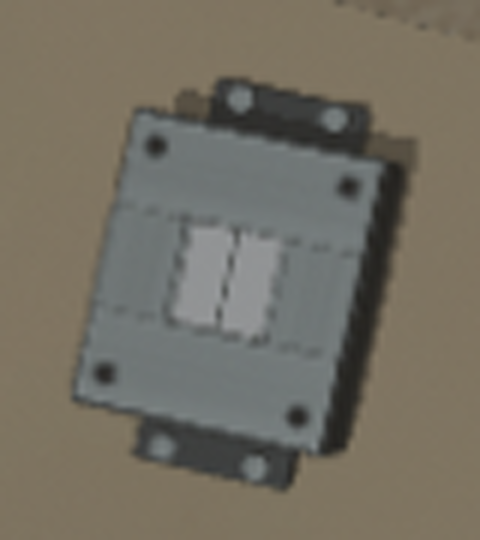

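```bash
cat > h.py <<'E'
import cv2,numpy as np
from workcell import *
def grab(n,fn=None):
    c=read_camera(n)
    if fn: cv2.imwrite("pics/"+fn,c["pixels"][:,:,::-1])
    return c
def ray(c,uv,z):
    K,R,t=[np.array(c[k],float) for k in("camera_matrix","R","t")]
    p=cv2.undistortPoints(np.array(uv,float).reshape(-1,1,2),K,np.array(c["dist"],float)).reshape(-1,2)
    d=np.c_[p,np.ones(len(p))]@R; o=-R.T@t
    return o+d*((z-o[2])/d[:,2])[:,None]
def proj(c,X):
    R,t=np.array(c["R"],float),np.array(c["t"],float)
    return cv2.projectPoints(np.array(X,float).reshape(-1,3),cv2.Rodrigues(R)[0],t,np.array(c["camera_matrix"]),np.array(c["dist"],float))[0].reshape(-1,2)
E
python3 - <<'E'
from h import *
t=grab("top");s=grab("scene")
def P(x0,y0,pts,k=6): return [( (x+.5)/k-.5+x0,(y+.5)/k-.5+y0) for x,y in pts]
# head top corners from crop
hd=ray(t,P(190,130,[(348,136),(404,133),(401,186),(345,183)]),.112);print("head",hd.round(4),hd.mean(0).round(4))
tp=ray(s,P(170,140,[(360,152),(408,147),(415,170),(366,176)]),.112);print("head scene",tp.mean(0).round(4))
b1=ray(s,P(170,140,[(390,336)]),.033);print("shank base front scene",b1.round(4))
rp=ray(t,P(190,130,[(590,252)]),.095);print("round",rp.round(4))
rk=ray(t,P(190,130,[(330,97),(690,240),(634,380),(274,238)]),.033);print("rack",rk.round(4),rk.mean(0).round(4))
d=rk[1]-rk[0];d/=np.linalg.norm(d);print("rack ydir",d, "sides",np.linalg.norm(np.diff(rk,axis=0),axis=1))
m=rk.mean(0);print("holes",m-d*.04,m+d*.04)
st=ray(t,P(130,180,[(137,110),(386,162),(322,453),(76,400)]),.052);print("stn",st.round(4),st.mean(0).round(4),np.linalg.norm(np.diff(st,axis=0),axis=1))
w=ray(t,P(130,180,[(184,222),(283,238),(268,342),(166,322)]),.052);print("win",w.round(4),w.mean(0).round(4),np.linalg.norm(np.diff(w,axis=0),axis=1))
b=ray(t,P(130,180,[(156,146),(348,187),(297,416),(104,373)]),.052);print("bolts",b.mean(0).round(4), b.round(4))
x=b[0]-b[3];print("st xdir",np.degrees(np.arctan2(x[1],x[0])),[np.degrees(np.arctan2(*(st[i]-st[j])[[1,0]])) for i,j in((0,3),(1,2))])
for i in range(4):
    e=hd[(i+1)%4]-hd[i];print("head edge deg",np.degrees(np.arctan2(e[1],e[0]))%90, np.linalg.norm(e))
# scene station check
print(proj(s,[*st,*w]).round(1).tolist()) 
bl=ray(t,[(205,155),(247,220)],.108);print("blue",bl.round(4))
E
python3 - <<'E'
import cv2
s=cv2.imread("pics/scene0.png");cv2.imwrite("pics/s_st.png",cv2.resize(s[225:325,140:230],None,fx=6,fy=6,interpolation=2))
E
```

```text
head [[ 0.5743  0.0118  0.112 ]
 [ 0.5755 -0.0073  0.112 ]
 [ 0.5572 -0.0064  0.112 ]
 [ 0.5581  0.0126  0.112 ]] [0.5663 0.0027 0.112 ]
head scene [0.5637 0.0048 0.112 ]
shank base front scene [[0.5626 0.0056 0.033 ]]
round [[ 0.5374 -0.0713  0.095 ]]
rack [[ 0.6032  0.0219  0.033 ]
 [ 0.5508 -0.1108  0.033 ]
 [ 0.4991 -0.0903  0.033 ]
 [ 0.5504  0.0418  0.033 ]] [ 0.5508 -0.0344  0.033 ]
rack ydir [-0.36724001 -0.93012621  0.        ] sides [0.14268648 0.05561394 0.1417514 ]
holes [0.56553519 0.00285165 0.033     ] [ 0.53615599 -0.07155844  0.033     ]
stn [[0.484  0.2199 0.052 ]
 [0.4661 0.1285 0.052 ]
 [0.3619 0.1495 0.052 ]
 [0.3792 0.2393 0.052 ]] [0.4228 0.1843 0.052 ] [0.09307931 0.10623202 0.09148376]
win [[0.4437 0.2014 0.052 ]
 [0.4384 0.1652 0.052 ]
 [0.4011 0.1698 0.052 ]
 [0.4077 0.2071 0.052 ]] [0.4227 0.1859 0.052 ] [0.03660306 0.03754892 0.03784846]
bolts [0.423  0.1857 0.052 ] [[0.471  0.2125 0.052 ]
 [0.457  0.1421 0.052 ]
 [0.3749 0.1588 0.052 ]
 [0.3891 0.2293 0.052 ]]
st xdir -11.587042479498475 [np.float64(-10.508247361061976), np.float64(-11.367483766873262)]
head edge deg 3.444285993006133 0.019061532807820657
head edge deg 87.35018443896001 0.018259120144280442
head edge deg 87.25084478570231 0.01902999113180375
head edge deg 87.08090718167992 0.016202699978095987
[[153.4, 246.4], [201.6, 235.6], [215.5, 276.3], [163.7, 289.4], [170.5, 256.8], [189.9, 251.6], [195.8, 265.8], [175.0, 271.1]]
blue [[0.5689 0.0994 0.108 ]
 [0.4365 0.0115 0.108 ]]
```

View pics/s_st.png

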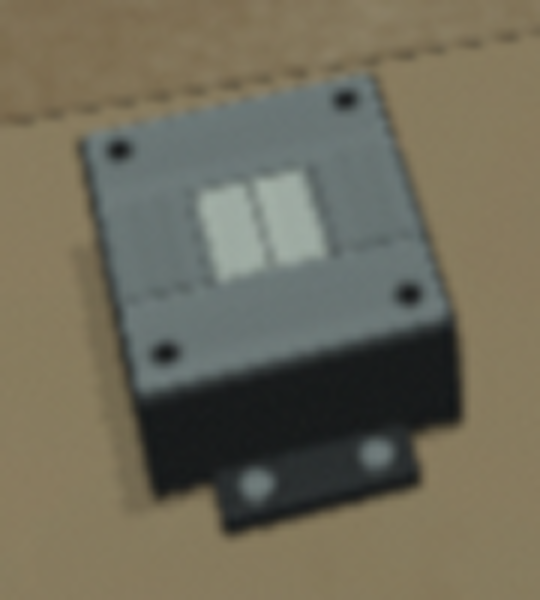

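```bash
cat >> h.py <<'E'
def plan(pos,yaw=None):
    o=get_obs();R=np.array(o["orientation"]);p=np.array(o["ee_pos"])
    d=R.T@(np.array(pos)-p)/.5
    print("t",round(o["clock"],2),"pos",p.round(4),"F",np.round(o["contact_force"],2),"w",round(o["width"],4),"-> d",d.round(4),end=" ")
    if yaw is not None:
        y=np.radians(yaw);Rt=np.array([[np.cos(y),np.sin(y),0],[np.sin(y),-np.cos(y),0],[0,0,-1]])
        r=cv2.Rodrigues(R.T@Rt)[0].ravel()/(np.pi/4);print("a",r.round(4),end=" ")
    print()
E
python3 - <<'E'
from h import *
t=grab("top");s=grab("scene")
print("shelf",ray(s,[(322,150)],0),ray(t,[(382,122),(382,110),(512,163)],.0),ray(t,[(382,110),(512,163)],.25))
def P(x0,y0,pts,k=6): return [( (x+.5)/k-.5+x0,(y+.5)/k-.5+y0) for x,y in pts]
b=ray(s,P(140,225,[(120,149),(345,100),(408,294),(166,351)]),.052);print("bolts scene",b.mean(0).round(4))
b=ray(s,P(140,225,[(197,194),(302,170),(328,257),(218,281)]),.052);print("win scene",b.mean(0).round(4))
plan([.565,.0035,.20],-92.0)
E
```

```text
shelf [[ 0.65383602 -0.30875856  0.        ]] [[ 0.66840557 -0.29391005  0.        ]
 [ 0.69706682 -0.29478276  0.        ]
 [ 0.57639598 -0.60770942  0.        ]] [[ 0.62746583 -0.2308907   0.25      ]
 [ 0.53560723 -0.46910075  0.25      ]]
bolts scene [0.4227 0.1857 0.052 ]
win scene [0.4206 0.1862 0.052 ]
t 0.3 pos [ 0.2043 -0.6168  0.2263] F [ 0.14  0.14 -0.62] w 0.0918 -> d [-0.9508 -1.0749  0.0534] a [1.000e-04 8.000e-04 4.517e-01]
```

Emit:
step_arm:
  series:
    - {"gripper": 0.35, "dx": -0.5, "dy": -0.56, "dz": 0.0, "az": 0.2}
    - {"gripper": 0.35, "dx": -0.5, "dy": -0.56, "dz": 0.0, "az": 0.2}
    - {"gripper": 0.35, "dx": -0.5, "dy": -0.56, "dz": 0.0, "az": 0.2}
    - {"gripper": 0.35, "dx": -0.5, "dy": -0.56, "dz": 0.0, "az": 0.2}
    - {"gripper": 0.35, "dx": -0.5, "dy": -0.56, "dz": 0.0, "az": 0.45}
    - {"gripper": 0.35, "dx": -0.5, "dy": -0.56, "dz": 0.0, "az": 0.45}
    - {"gripper": 0.35, "dx": -0.5, "dy": -0.56, "dz": 0.0, "az": 0.45}
    - {"gripper": 0.35, "dx": -0.5, "dy": -0.56, "dz": 0.0, "az": 0.45}
    - {"gripper": 0.35, "dx": -0.5, "dy": -0.56, "dz": 0.0, "az": 0.45}
  squeeze: 30

```text
invalid input at $.series[0]: expected keys gripper, dx, dy, dz, ax, ay, az
```

```bash
python3 -c "
from h import *
plan([.565,.0035,.20],-92.0)"
```

```text
t 0.3 pos [ 0.2043 -0.6168  0.2263] F [ 0.14  0.14 -0.62] w 0.0918 -> d [-0.9508 -1.0749  0.0534] a [1.000e-04 8.000e-04 4.517e-01]
```

Emit:
step_arm:
  series:
    - {"gripper": 0.35, "dx": -0.5, "dy": -0.56, "dz": 0.0, "ax": 0, "ay": 0, "az": 0.2}
    - {"gripper": 0.35, "dx": -0.5, "dy": -0.56, "dz": 0.0, "ax": 0, "ay": 0, "az": 0.2}
    - {"gripper": 0.35, "dx": -0.5, "dy": -0.56, "dz": 0.0, "ax": 0, "ay": 0, "az": 0.2}
    - {"gripper": 0.35, "dx": -0.5, "dy": -0.56, "dz": 0.0, "ax": 0, "ay": 0, "az": 0.45}
    - {"gripper": 0.35, "dx": -0.5, "dy": -0.56, "dz": 0.0, "ax": 0, "ay": 0, "az": 0.45}
    - {"gripper": 0.35, "dx": -0.5, "dy": -0.56, "dz": 0.0, "ax": 0, "ay": 0, "az": 0.45}
    - {"gripper": 0.35, "dx": -0.5, "dy": -0.56, "dz": 0.0, "ax": 0, "ay": 0, "az": 0.45}
    - {"gripper": 0.35, "dx": -0.5, "dy": -0.56, "dz": 0.0, "ax": 0, "ay": 0, "az": 0.45}
    - {"gripper": 0.35, "dx": -0.5, "dy": -0.56, "dz": 0.0, "ax": 0, "ay": 0, "az": 0.45}
    - {"gripper": 0.35, "dx": -0.5, "dy": -0.56, "dz": 0.0, "ax": 0, "ay": 0, "az": 0.45}
  squeeze: 30

```text
clock: 1.13
ee_pos: [0.3964, -0.2831, 0.2275]
orientation: [[-0.022, -1.0, 0.003], [-1.0, 0.022, 0.002], [-0.002, -0.003, -1.0]]
contact_force: [0.1, 1.1, -0.0]
width: 0.0599
```

```bash
python3 -c "
from h import *
plan([.565,.0035,.20],-92.0)"
```

```text
t 1.13 pos [ 0.3964 -0.2831  0.2275] F [ 0.09  1.15 -0.05] w 0.0599 -> d [-0.5801 -0.3246  0.0573] a [-0.0035  0.003   0.017 ]
```

Emit:
step_arm:
  series:
    - {"gripper": 0.35, "dx": -0.58, "dy": -0.325, "dz": 0.057, "ax": 0, "ay": 0, "az": 0}
    - {"gripper": 0.35, "dx": -0.58, "dy": -0.325, "dz": 0.057, "ax": 0, "ay": 0, "az": 0}
    - {"gripper": 0.35, "dx": -0.58, "dy": -0.325, "dz": 0.057, "ax": 0, "ay": 0, "az": 0}
    - {"gripper": 0.35, "dx": -0.58, "dy": -0.325, "dz": 0.057, "ax": 0, "ay": 0, "az": 0}
    - {"gripper": 0.35, "dx": -0.58, "dy": -0.325, "dz": 0.057, "ax": 0, "ay": 0, "az": 0}
    - {"gripper": 0.35, "dx": -0.58, "dy": -0.325, "dz": 0.057, "ax": 0, "ay": 0, "az": 0}
    - {"gripper": 0.35, "dx": -0.58, "dy": -0.325, "dz": 0.057, "ax": 0, "ay": 0, "az": 0}
    - {"gripper": 0.35, "dx": -0.58, "dy": -0.325, "dz": 0.057, "ax": 0, "ay": 0, "az": 0}
    - {"gripper": 0.35, "dx": -0.58, "dy": -0.325, "dz": 0.057, "ax": 0, "ay": 0, "az": 0}
    - {"gripper": 0.35, "dx": -0.58, "dy": -0.325, "dz": 0.057, "ax": 0, "ay": 0, "az": 0}
    - {"gripper": 0.35, "dx": -0.58, "dy": -0.325, "dz": 0.057, "ax": 0, "ay": 0, "az": 0}

```text
clock: 2.05
ee_pos: [0.5634, -0.0077, 0.1979]
orientation: [[-0.033, -0.999, -0.001], [-0.999, 0.033, -0.0], [0.001, 0.001, -1.0]]
contact_force: [0.4, -0.2, -0.2]
width: 0.0593
```

```bash
python3 -c "
from h import *
plan([.565,.0035,.07],-92.0)
s=grab('scene','s1.png')
cv2.imwrite('pics/s1c.png',cv2.resize(s['pixels'][90:260,170:340,::-1],None,fx=3.5,fy=3.5))"
```

```text
t 2.05 pos [ 0.5634 -0.0077  0.1979] F [ 0.44 -0.25 -0.19] w 0.0593 -> d [-0.0227 -0.0027  0.2557] a [ 0.0012 -0.0007  0.0025]
```

View pics/s1c.png

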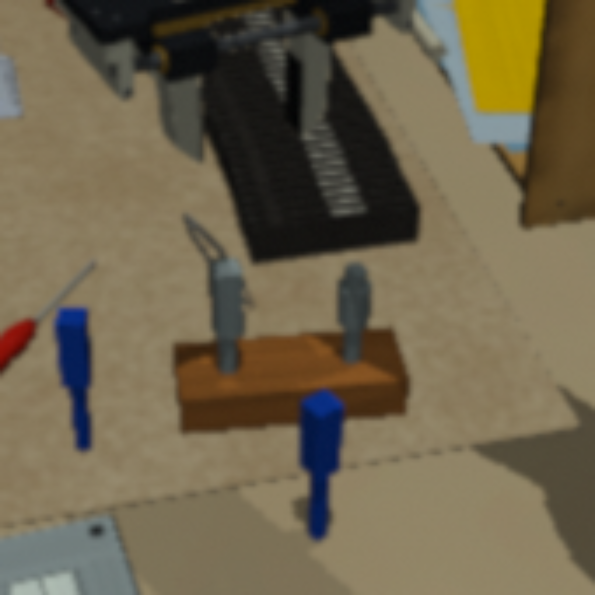

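Emit:
step_arm:
  series:
    - {"gripper": 0.45, "dx": 0, "dy": 0, "dz": 0.06, "ax": 0, "ay": 0, "az": 0}
    - {"gripper": 0.45, "dx": 0, "dy": 0, "dz": 0.1, "ax": 0, "ay": 0, "az": 0}
    - {"gripper": 0.45, "dx": 0, "dy": 0, "dz": 0.1, "ax": 0, "ay": 0, "az": 0}
    - {"gripper": 0.45, "dx": 0, "dy": 0, "dz": 0.1, "ax": 0, "ay": 0, "az": 0}

```text
clock: 2.43
ee_pos: [0.5625, -0.0095, 0.1477]
orientation: [[-0.036, -0.999, -0.003], [-0.999, 0.036, -0.001], [0.001, 0.003, -1.0]]
contact_force: [-0.1, -0.5, 0.6]
width: 0.0504
```

```bash
python3 -c "
from h import *
plan([.565,.0035,.07],-92.0)"
```

```text
t 2.43 pos [ 0.5625 -0.0095  0.1477] F [-0.06 -0.49  0.63] w 0.0504 -> d [-0.0263 -0.0045  0.1554] a [ 0.0032 -0.001  -0.002 ]
```

Emit:
step_arm:
  series:
    - {"gripper": 0.45, "dx": -0.0263, "dy": -0.0045, "dz": 0.02, "ax": 0.003, "ay": 0, "az": 0}
    - {"gripper": 0.45, "dx": -0.0263, "dy": -0.0045, "dz": 0.06, "ax": 0.003, "ay": 0, "az": 0}
    - {"gripper": 0.45, "dx": -0.0263, "dy": -0.0045, "dz": 0.1, "ax": 0.003, "ay": 0, "az": 0}
    - {"gripper": 0.45, "dx": -0.0263, "dy": -0.0045, "dz": 0.15, "ax": 0.003, "ay": 0, "az": 0}
    - {"gripper": 0.45, "dx": -0.0263, "dy": -0.0045, "dz": 0.155, "ax": 0.003, "ay": 0, "az": 0}
    - {"gripper": 0.45, "dx": -0.0263, "dy": -0.0045, "dz": 0.155, "ax": 0.003, "ay": 0, "az": 0}
    - {"gripper": 0.45, "dx": -0.0263, "dy": -0.0045, "dz": 0.155, "ax": 0.003, "ay": 0, "az": 0}

```text
clock: 3.02
ee_pos: [0.5676, 0.0054, 0.0725]
orientation: [[-0.034, -0.999, 0.005], [-0.999, 0.034, -0.0], [-0.0, -0.005, -1.0]]
contact_force: [0.2, 0.1, 0.1]
width: 0.0509
```

```bash
python3 -c "
from h import *
plan([.565,.0035,.07],-92.0)
for n,(a,b,c,d) in dict(scene=(120,250,170,300),top=(100,230,180,310)).items():
  s=grab(n)
  cv2.imwrite(f'pics/{n}2.png',cv2.resize(s['pixels'][a:b,c:d,::-1],None,fx=4,fy=4))"
```

```text
t 3.02 pos [0.5676 0.0054 0.0725] F [0.15 0.12 0.12] w 0.0509 -> d [0.0041 0.0052 0.005 ] a [-0.0058  0.0001  0.0007]
```

View pics/scene2.png

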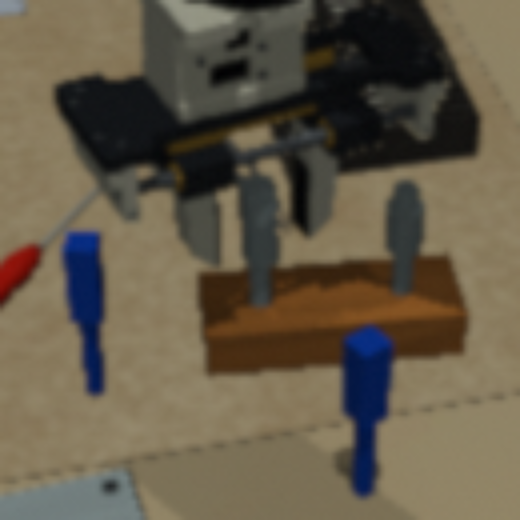

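View pics/top2.png

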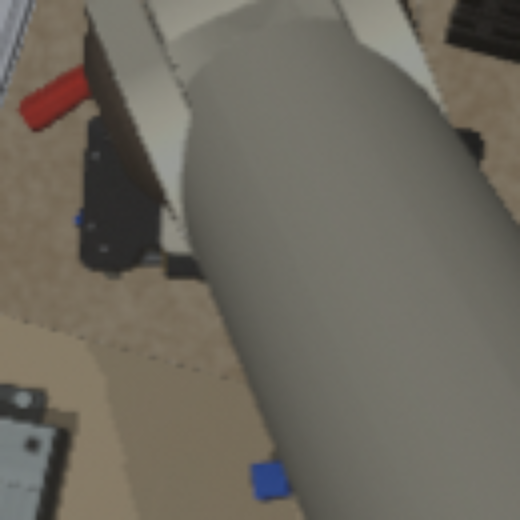

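```bash
python3 -c "
from h import *
s=grab('scene')
for p in ([.5676,.0054,.0725],[.565,.0035,.0725],[.5676,.0304,.0725],[.5676,-.0196,.0725],[.5676,.05,.0725],[.5676,-.04,.0725],[.565,.0035,.112],[.565,.0035,.062]): print(p,((proj(s,p)[0]-[170,120])*4).round(0))"
```

```text
[0.5676, 0.0054, 0.0725] [253. 241.]
[0.565, 0.0035, 0.0725] [259. 243.]
[0.5676, 0.0304, 0.0725] [212. 255.]
[0.5676, -0.0196, 0.0725] [294. 228.]
[0.5676, 0.05, 0.0725] [179. 266.]
[0.5676, -0.04, 0.0725] [326. 217.]
[0.565, 0.0035, 0.112] [258. 184.]
[0.565, 0.0035, 0.062] [259. 258.]
```

Emit:
step_arm:
  series:
    - {"gripper": 0.45, "dx": 0.004, "dy": 0.004, "dz": 0, "ax": -0.005, "ay": 0, "az": 0}
    - {"gripper": 0.75, "dx": 0.004, "dy": 0.004, "dz": 0, "ax": -0.005, "ay": 0, "az": 0}
    - {"gripper": 1, "dx": 0.004, "dy": 0.004, "dz": 0, "ax": -0.005, "ay": 0, "az": 0}
    - {"gripper": 1, "dx": 0.004, "dy": 0.004, "dz": 0, "ax": -0.005, "ay": 0, "az": 0}
    - {"gripper": 1, "dx": 0.004, "dy": 0.004, "dz": 0, "ax": -0.005, "ay": 0, "az": 0}
    - {"gripper": 1, "dx": 0.004, "dy": 0.004, "dz": 0, "ax": -0.005, "ay": 0, "az": 0}
  squeeze: 30

```text
clock: 3.67
ee_pos: [0.5643, 0.0039, 0.0707]
orientation: [[-0.034, -0.999, -0.002], [-0.999, 0.034, 0.0], [-0.0, 0.002, -1.0]]
contact_force: [0.3, 0.5, 0.3]
width: 0.0218
```

```bash
python3 -c "
from h import *
plan([.565,.0035,.07],-92.0);print(get_obs()['orientation'])"
```

```text
t 3.67 pos [0.5643 0.0039 0.0707] F [0.33 0.5  0.33] w 0.0218 -> d [ 0.0008 -0.0014  0.0014] a [0.002  0.0001 0.0018] 
[[-3.35126978e-02 -9.99437009e-01 -1.60132653e-03]
 [-9.99438290e-01  3.35125728e-02  1.04823723e-04]
 [-5.11001364e-05  1.60393997e-03 -9.99998712e-01]]
```

Emit:
step_arm:
  series:
    - {"gripper": 1, "dx": 0, "dy": 0, "dz": 0, "ax": 0, "ay": 0, "az": 0}
    - {"gripper": 1, "dx": 0, "dy": 0, "dz": 0, "ax": 0, "ay": 0, "az": 0}
    - {"gripper": 1, "dx": 0, "dy": 0, "dz": 0, "ax": 0, "ay": 0, "az": 0}
  squeeze: 40

```text
clock: 3.92
ee_pos: [0.5643, 0.0039, 0.0707]
orientation: [[-0.033, -0.999, -0.002], [-0.999, 0.033, 0.0], [-0.0, 0.002, -1.0]]
contact_force: [-0.7, 0.1, 0.4]
width: 0.018
```

Emit:
step_arm:
  series:
    - {"gripper": 1, "dx": 0, "dy": 0, "dz": -0.04, "ax": 0, "ay": 0, "az": 0}
    - {"gripper": 1, "dx": 0, "dy": 0, "dz": -0.1, "ax": 0, "ay": 0, "az": 0}
    - {"gripper": 1, "dx": 0, "dy": 0, "dz": -0.16, "ax": 0, "ay": 0, "az": 0}
    - {"gripper": 1, "dx": 0, "dy": 0, "dz": -0.22, "ax": 0, "ay": 0, "az": 0}
    - {"gripper": 1, "dx": 0, "dy": 0, "dz": -0.24, "ax": 0, "ay": 0, "az": 0}
    - {"gripper": 1, "dx": 0, "dy": 0, "dz": -0.24, "ax": 0, "ay": 0, "az": 0}
    - {"gripper": 1, "dx": 0, "dy": 0, "dz": -0.24, "ax": 0, "ay": 0, "az": 0}

```text
clock: 4.5
ee_pos: [0.5643, 0.0034, 0.1902]
orientation: [[-0.034, -0.999, -0.002], [-0.999, 0.034, -0.0], [0.001, 0.002, -1.0]]
contact_force: [-0.4, 0.3, -2.0]
width: 0.0177
```

```bash
python3 -c "
from h import *
plan([.4228,.1857,.19],-92.0);s=grab('scene')
cv2.imwrite('pics/scene3.png',cv2.resize(s['pixels'][60:260,150:350,::-1],None,fx=3,fy=3))"
```

```text
t 4.5 pos [0.5643 0.0034 0.1902] F [-0.41  0.29 -1.99] w 0.0177 -> d [-0.3547  0.2952  0.0007] a [ 0.002  -0.0007  0.0011]
```

View pics/scene3.png

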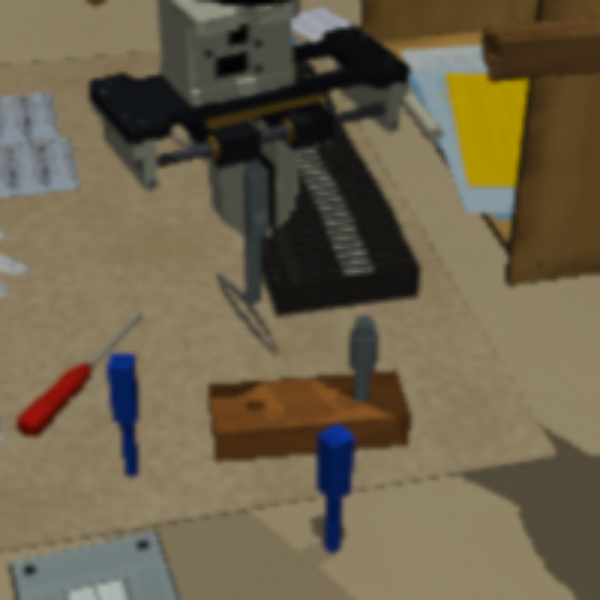

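Emit:
step_arm:
  series:
    - {"gripper": 1, "dx": -0.05, "dy": 0.042, "dz": 0, "ax": 0, "ay": 0, "az": 0}
    - {"gripper": 1, "dx": -0.11, "dy": 0.092, "dz": 0, "ax": 0, "ay": 0, "az": 0}
    - {"gripper": 1, "dx": -0.17, "dy": 0.142, "dz": 0, "ax": 0, "ay": 0, "az": 0}
    - {"gripper": 1, "dx": -0.23, "dy": 0.192, "dz": 0, "ax": 0, "ay": 0, "az": 0}
    - {"gripper": 1, "dx": -0.28, "dy": 0.234, "dz": 0, "ax": 0, "ay": 0, "az": 0}
    - {"gripper": 1, "dx": -0.33, "dy": 0.275, "dz": 0, "ax": 0, "ay": 0, "az": 0}
    - {"gripper": 1, "dx": -0.355, "dy": 0.295, "dz": 0, "ax": 0, "ay": 0, "az": 0}
    - {"gripper": 1, "dx": -0.355, "dy": 0.295, "dz": 0, "ax": 0, "ay": 0, "az": 0}
    - {"gripper": 1, "dx": -0.355, "dy": 0.295, "dz": 0, "ax": 0, "ay": 0, "az": 0}
    - {"gripper": 1, "dx": -0.355, "dy": 0.295, "dz": 0, "ax": 0, "ay": 0, "az": 0}

```text
clock: 5.38
ee_pos: [0.4229, 0.185, 0.1898]
orientation: [[-0.034, -0.999, -0.004], [-0.999, 0.034, -0.001], [0.001, 0.003, -1.0]]
contact_force: [0.6, 0.3, -1.6]
width: 0.018
```

```bash
python3 -c "
from h import *
plan([.4228,.1857,.125],-92.0);s=grab('scene')
cv2.imwrite('pics/scene4.png',cv2.resize(s['pixels'][120:330,120:330,::-1],None,fx=2.8,fy=2.8))"
```

```text
t 5.38 pos [0.4229 0.185  0.1898] F [ 0.65  0.28 -1.57] w 0.018 -> d [-1.600e-03 -1.000e-04  1.296e-01] a [ 0.0044 -0.0012  0.0006]
```

View pics/scene4.png

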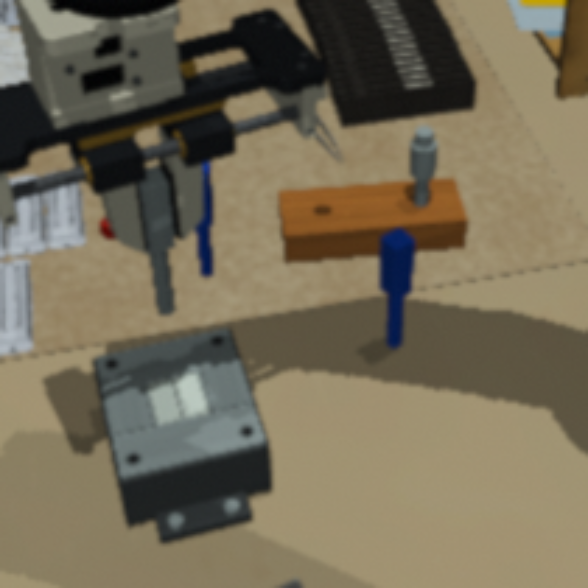

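```bash
python3 -c "
from h import *
s=grab('scene');p=get_obs()['ee_pos']
im=s['pixels'][140:250,150:230,::-1].copy()
im=cv2.resize(im,None,fx=7,fy=7,interpolation=2)
for z in(-.0637,-.04,-.009,.0413):
  q=(proj(s,p+np.array([0,0,z]))[0]-[150,140]+.5)*7;print(q);cv2.circle(im,tuple(int(v) for v in q),3,(0,0,255),-1)
cv2.imwrite('pics/scene5.png',im)"
```

```text
[208.32963405 644.50677652]
[198.77467103 573.9986798 ]
[185.69023789 477.22226502]
[162.91916801 308.1787357 ]
```

View pics/scene5.png

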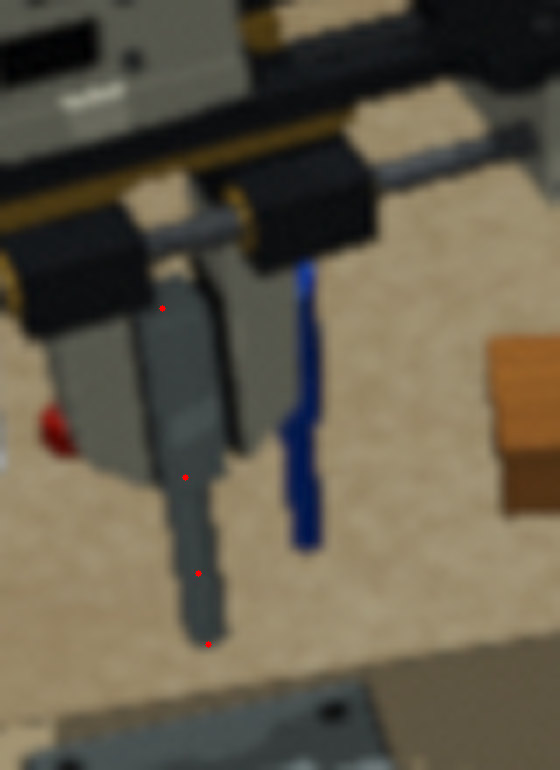

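Emit:
step_arm:
  series:
    - {"gripper": 1, "dx": -0.0016, "dy": 0, "dz": 0.04, "ax": 0.004, "ay": 0, "az": 0}
    - {"gripper": 1, "dx": -0.0016, "dy": 0, "dz": 0.09, "ax": 0.004, "ay": 0, "az": 0}
    - {"gripper": 1, "dx": -0.0016, "dy": 0, "dz": 0.13, "ax": 0.004, "ay": 0, "az": 0}
    - {"gripper": 1, "dx": -0.0016, "dy": 0, "dz": 0.15, "ax": 0.004, "ay": 0, "az": 0}
    - {"gripper": 1, "dx": -0.0016, "dy": 0, "dz": 0.16, "ax": 0.004, "ay": 0, "az": 0}
    - {"gripper": 1, "dx": -0.0016, "dy": 0, "dz": 0.17, "ax": 0.004, "ay": 0, "az": 0}
    - {"gripper": 1, "dx": -0.0016, "dy": 0, "dz": 0.18, "ax": 0.004, "ay": 0, "az": 0}
    - {"gripper": 1, "dx": -0.0016, "dy": 0, "dz": 0.184, "ax": 0.004, "ay": 0, "az": 0}
    - {"gripper": 1, "dx": -0.0016, "dy": 0, "dz": 0.184, "ax": 0.004, "ay": 0, "az": 0}
    - {"gripper": 1, "dx": -0.0016, "dy": 0, "dz": 0.184, "ax": 0.004, "ay": 0, "az": 0}

```text
clock: 6.32
ee_pos: [0.4234, 0.1873, 0.0995]
orientation: [[-0.034, -0.999, 0.003], [-0.999, 0.034, 0.0], [-0.0, -0.003, -1.0]]
contact_force: [0.3, 0.3, -1.1]
width: 0.0179
```

```bash
python3 -c "
from h import *
plan([.4228,.1857,.0917],-92.0);s=grab('scene');print(get_obs()['wrist_torque'])
cv2.imwrite('pics/scene6.png',cv2.resize(s['pixels'][180:310,120:250,::-1],None,fx=4,fy=4))"
```

```text
t 6.32 pos [0.4234 0.1873 0.0995] F [ 0.34  0.25 -1.13] w 0.0179 -> d [0.0032 0.0012 0.0155] a [-0.0033  0.0006  0.0017] 
[ 0.18082398 -0.01798396 -0.01002958]
```

View pics/scene6.png

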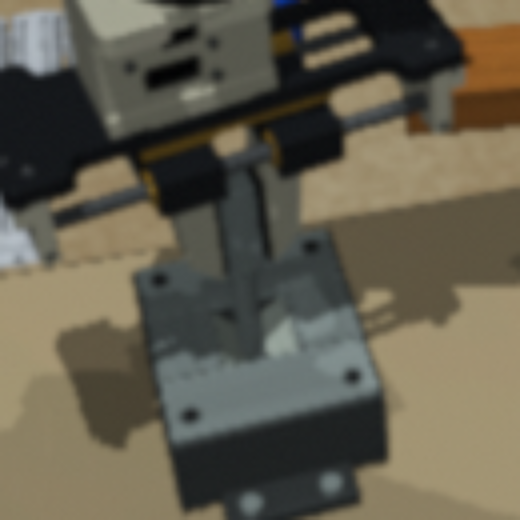

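Emit:
step_arm:
  series:
    - {"gripper": 1, "dx": 0.003, "dy": 0.001, "dz": 0.004, "ax": -0.003, "ay": 0, "az": 0}
    - {"gripper": 1, "dx": 0.003, "dy": 0.001, "dz": 0.008, "ax": -0.003, "ay": 0, "az": 0}
    - {"gripper": 1, "dx": 0.003, "dy": 0.001, "dz": 0.012, "ax": -0.003, "ay": 0, "az": 0}
    - {"gripper": 1, "dx": 0.003, "dy": 0.001, "dz": 0.012, "ax": -0.003, "ay": 0, "az": 0}
    - {"gripper": 1, "dx": 0.003, "dy": 0.001, "dz": 0.012, "ax": -0.003, "ay": 0, "az": 0}

```text
clock: 6.78
ee_pos: [0.4222, 0.1853, 0.0927]
orientation: [[-0.034, -0.999, -0.001], [-0.999, 0.034, -0.0], [0.0, 0.001, -1.0]]
contact_force: [-1.0, -0.1, -1.7]
width: 0.0177
```

Emit:
step_arm:
  series:
    - {"gripper": 1, "dx": 0, "dy": 0, "dz": 0.003, "ax": 0, "ay": 0, "az": 0}
    - {"gripper": 1, "dx": 0, "dy": 0, "dz": 0.006, "ax": 0, "ay": 0, "az": 0}
    - {"gripper": 1, "dx": 0, "dy": 0, "dz": 0.006, "ax": 0, "ay": 0, "az": 0}

```text
clock: 7.03
ee_pos: [0.4226, 0.1856, 0.09]
orientation: [[-0.034, -0.999, -0.001], [-0.999, 0.034, 0.0], [0.0, 0.001, -1.0]]
contact_force: [-0.8, 0.4, 2.5]
width: 0.0178
```

Emit:
step_arm:
  series:
    - {"gripper": 1, "dx": 0.003, "dy": 0, "dz": 0.001, "ax": 0, "ay": 0, "az": 0}
    - {"gripper": 1, "dx": 0.006, "dy": 0, "dz": 0.001, "ax": 0, "ay": 0, "az": 0}
    - {"gripper": 1, "dx": 0.008, "dy": 0, "dz": 0.001, "ax": 0, "ay": 0, "az": 0}
    - {"gripper": 1, "dx": 0.0105, "dy": 0, "dz": 0.001, "ax": 0, "ay": 0, "az": 0}
    - {"gripper": 1, "dx": 0.0105, "dy": 0, "dz": 0.001, "ax": 0, "ay": 0, "az": 0}

```text
clock: 7.45
ee_pos: [0.4227, 0.1803, 0.0897]
orientation: [[-0.034, -0.999, 0.0], [-0.999, 0.034, 0.0], [-0.0, -0.0, -1.0]]
contact_force: [0.6, 0.7, 2.6]
width: 0.0184
```

Emit:
step_arm:
  series:
    - {"gripper": 1, "dx": -0.0002, "dy": 0.0018, "dz": 0.0005, "ax": 0, "ay": 0, "az": 0}
    - {"gripper": 1, "dx": -0.0006, "dy": 0.0036, "dz": 0.0005, "ax": 0, "ay": 0, "az": 0}
    - {"gripper": 1, "dx": -0.0014, "dy": 0.0053, "dz": 0.0005, "ax": 0, "ay": 0, "az": 0}
    - {"gripper": 1, "dx": -0.0014, "dy": 0.0053, "dz": 0.0005, "ax": 0, "ay": 0, "az": 0}

```text
clock: 7.78
ee_pos: [0.4197, 0.1808, 0.0893]
orientation: [[-0.034, -0.999, -0.0], [-0.999, 0.034, -0.0], [0.0, 0.0, -1.0]]
contact_force: [1.7, 0.2, 3.3]
width: 0.0178
```

Emit:
step_arm:
  series:
    - {"gripper": 1, "dx": -0.001, "dy": 0.0014, "dz": 0, "ax": 0, "ay": 0, "az": 0}
    - {"gripper": 1, "dx": -0.0023, "dy": 0.0027, "dz": 0, "ax": 0, "ay": 0, "az": 0}
    - {"gripper": 1, "dx": -0.0038, "dy": 0.0038, "dz": 0, "ax": 0, "ay": 0, "az": 0}
    - {"gripper": 1, "dx": -0.0038, "dy": 0.0038, "dz": 0, "ax": 0, "ay": 0, "az": 0}

```text
clock: 8.12
ee_pos: [0.4168, 0.1822, 0.0886]
orientation: [[-0.034, -0.999, -0.003], [-0.999, 0.034, -0.001], [0.001, 0.002, -1.0]]
contact_force: [0.8, -1.4, -1.1]
width: 0.0178
```

Emit:
step_arm:
  series:
    - {"gripper": 1, "dx": -0.0016, "dy": 0.0006, "dz": 0, "ax": 0, "ay": 0, "az": 0}
    - {"gripper": 1, "dx": -0.0034, "dy": 0.0011, "dz": 0, "ax": 0, "ay": 0, "az": 0}
    - {"gripper": 1, "dx": -0.0053, "dy": 0.0014, "dz": 0, "ax": 0, "ay": 0, "az": 0}
    - {"gripper": 1, "dx": -0.0053, "dy": 0.0014, "dz": 0, "ax": 0, "ay": 0, "az": 0}

```text
clock: 8.45
ee_pos: [0.4166, 0.1828, 0.0885]
orientation: [[-0.035, -0.999, -0.003], [-0.999, 0.035, -0.004], [0.004, 0.003, -1.0]]
contact_force: [2.4, -6.8, 0.2]
width: 0.0178
```

Emit:
step_arm:
  series:
    - {"gripper": 1, "dx": 0.003, "dy": -0.001, "dz": 0, "ax": 0, "ay": 0, "az": 0}
    - {"gripper": 1, "dx": 0.006, "dy": -0.002, "dz": 0, "ax": 0, "ay": 0, "az": 0}
    - {"gripper": 1, "dx": 0.006, "dy": -0.002, "dz": 0.003, "ax": 0, "ay": 0, "az": 0}
    - {"gripper": 1, "dx": 0.006, "dy": -0.002, "dz": 0.003, "ax": 0, "ay": 0, "az": 0}
    - {"gripper": 1, "dx": 0.006, "dy": -0.002, "dz": 0.003, "ax": 0, "ay": 0, "az": 0}

```text
clock: 8.87
ee_pos: [0.4171, 0.1824, 0.0872]
orientation: [[-0.033, -0.999, -0.003], [-0.999, 0.033, -0.001], [0.001, 0.003, -1.0]]
contact_force: [-1.2, -3.2, -3.7]
width: 0.0177
```

```bash
python3 -c "
from h import *
plan([.4168,.1822,.0737],-92.0);print(get_obs()['wrist_torque'])"
```

```text
t 8.87 pos [0.4171 0.1824 0.0872] F [-1.18 -3.2  -3.68] w 0.0177 -> d [0.0004 0.0005 0.0269] a [ 0.0032 -0.0008  0.0021] 
[-0.46890292  0.40670401 -0.00047451]
```

Emit:
step_arm:
  series:
    - {"gripper": 1, "dx": 0.002, "dy": 0.0005, "dz": 0.002, "ax": 0.003, "ay": 0, "az": 0}
    - {"gripper": 1, "dx": 0.002, "dy": 0.0005, "dz": 0.004, "ax": 0.003, "ay": 0, "az": 0}
    - {"gripper": 1, "dx": 0.002, "dy": 0.0005, "dz": 0.004, "ax": 0.003, "ay": 0, "az": 0}
    - {"gripper": 1, "dx": 0.002, "dy": 0.0005, "dz": 0.004, "ax": 0.003, "ay": 0, "az": 0}

```text
clock: 9.2
ee_pos: [0.4172, 0.1822, 0.0855]
orientation: [[-0.033, -0.999, 0.001], [-0.999, 0.033, 0.001], [-0.001, -0.001, -1.0]]
contact_force: [-3.3, 0.7, -2.3]
width: 0.0175
```

```bash
python3 -c "
from h import *
plan([.4168,.1822,.0737],-92.0);print(get_obs()['wrist_torque'])"
```

```text
t 9.2 pos [0.4172 0.1822 0.0855] F [-3.25  0.69 -2.32] w 0.0175 -> d [0.0001 0.0009 0.0237] a [-0.0011  0.0008  0.0025] 
[0.33073799 0.78457329 0.01925957]
```

Emit:
step_arm:
  series:
    - {"gripper": 1, "dx": 0, "dy": 0.001, "dz": 0.002, "ax": 0, "ay": 0, "az": 0}
    - {"gripper": 1, "dx": 0, "dy": 0.002, "dz": 0.004, "ax": 0, "ay": 0, "az": 0}
    - {"gripper": 1, "dx": 0, "dy": 0.002, "dz": 0.007, "ax": 0, "ay": 0, "az": 0}
    - {"gripper": 1, "dx": 0, "dy": 0.002, "dz": 0.008, "ax": 0, "ay": 0, "az": 0}
    - {"gripper": 1, "dx": 0, "dy": 0.002, "dz": 0.008, "ax": 0, "ay": 0, "az": 0}

```text
clock: 9.62
ee_pos: [0.4174, 0.1825, 0.0819]
orientation: [[-0.033, -0.999, 0.003], [-0.999, 0.033, 0.001], [-0.001, -0.003, -1.0]]
contact_force: [-0.4, 3.5, -1.8]
width: 0.0179
```

```bash
python3 -c "
from h import *
plan([.4168,.1822,.0737],-92.0);print(get_obs()['wrist_torque'])"
```

```text
t 9.62 pos [0.4174 0.1825 0.0819] F [-0.39  3.53 -1.78] w 0.0179 -> d [0.0007 0.0011 0.0163] a [-0.0034  0.0018  0.0021] 
[ 0.79267823  0.33582311 -0.0346291 ]
```

Emit:
step_arm:
  series:
    - {"gripper": 1, "dx": -0.001, "dy": 0, "dz": 0.002, "ax": -0.003, "ay": 0.001, "az": 0}
    - {"gripper": 1, "dx": -0.002, "dy": 0, "dz": 0.004, "ax": -0.003, "ay": 0.001, "az": 0}
    - {"gripper": 1, "dx": -0.002, "dy": 0, "dz": 0.007, "ax": -0.003, "ay": 0.001, "az": 0}
    - {"gripper": 1, "dx": -0.002, "dy": 0, "dz": 0.01, "ax": -0.003, "ay": 0.001, "az": 0}
    - {"gripper": 1, "dx": -0.002, "dy": 0, "dz": 0.01, "ax": -0.003, "ay": 0.001, "az": 0}

```text
clock: 10.03
ee_pos: [0.417, 0.1826, 0.0765]
orientation: [[-0.034, -0.999, -0.001], [-0.999, 0.034, -0.001], [0.001, 0.001, -1.0]]
contact_force: [-0.6, 1.4, -0.9]
width: 0.018
```

```bash
python3 -c "
from h import *
plan([.4168,.1822,.0737],-92.0);print(get_obs()['wrist_torque'])"
```

```text
t 10.03 pos [0.417  0.1826 0.0765] F [-0.63  1.36 -0.95] w 0.018 -> d [0.0009 0.0004 0.0056] a [ 0.0007 -0.0009  0.0015] 
[0.44578627 0.01822787 0.06104863]
```

Emit:
step_arm:
  series:
    - {"gripper": 1, "dx": -0.001, "dy": 0, "dz": 0.002, "ax": 0, "ay": 0, "az": 0}
    - {"gripper": 1, "dx": -0.001, "dy": 0, "dz": 0.004, "ax": 0, "ay": 0, "az": 0}
    - {"gripper": 1, "dx": -0.001, "dy": 0, "dz": 0.006, "ax": 0, "ay": 0, "az": 0}
    - {"gripper": 1, "dx": -0.001, "dy": 0, "dz": 0.006, "ax": 0, "ay": 0, "az": 0}

```text
clock: 10.37
ee_pos: [0.4169, 0.1828, 0.0735]
orientation: [[-0.034, -0.999, -0.001], [-0.999, 0.034, -0.001], [0.001, 0.001, -1.0]]
contact_force: [0.9, 0.4, -1.1]
width: 0.0176
```

Emit:
step_arm:
  series:
    - {"gripper": 1, "dx": 0, "dy": 0, "dz": 0.002, "ax": 0, "ay": 0, "az": 0}
    - {"gripper": 1, "dx": 0, "dy": 0, "dz": 0.003, "ax": 0, "ay": 0, "az": 0}
    - {"gripper": 1, "dx": 0, "dy": 0, "dz": 0.003, "ax": 0, "ay": 0, "az": 0}

```text
clock: 10.62
ee_pos: [0.4169, 0.1829, 0.0723]
orientation: [[-0.034, -0.999, -0.001], [-0.999, 0.034, -0.001], [0.001, 0.001, -1.0]]
contact_force: [-0.3, -0.1, 3.4]
width: 0.0181
```

Emit:
step_arm:
  series:
    - {"gripper": 0.75, "dx": 0, "dy": 0, "dz": -0.0015, "ax": 0, "ay": 0, "az": 0}
    - {"gripper": 0.7, "dx": 0, "dy": 0, "dz": -0.0015, "ax": 0, "ay": 0, "az": 0}
    - {"gripper": 0.5, "dx": 0, "dy": 0, "dz": -0.0015, "ax": 0, "ay": 0, "az": 0}
    - {"gripper": 0.5, "dx": 0, "dy": 0, "dz": -0.0015, "ax": 0, "ay": 0, "az": 0}
    - {"gripper": 0.5, "dx": 0, "dy": 0, "dz": -0.0015, "ax": 0, "ay": 0, "az": 0}

```text
clock: 11.03
ee_pos: [0.4169, 0.1832, 0.073]
orientation: [[-0.034, -0.999, -0.001], [-0.999, 0.034, -0.001], [0.001, 0.001, -1.0]]
contact_force: [0.3, 0.1, 0.4]
width: 0.0427
```

```bash
python3 -c "
from h import *
plan([.4168,.1822,.0737],-92.0);s=grab('scene')
cv2.imwrite('pics/scene7.png',cv2.resize(s['pixels'][180:310,120:250,::-1],None,fx=5,fy=5)[:600])"
```

```text
t 11.03 pos [0.4169 0.1832 0.073 ] F [0.3  0.1  0.41] w 0.0427 -> d [ 0.0021  0.0001 -0.0015] a [ 0.0009 -0.0009  0.0017]
```

View pics/scene7.png

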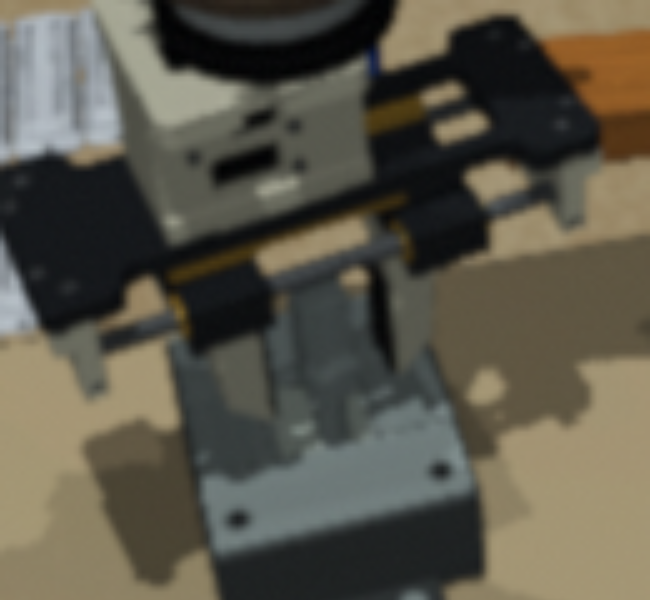

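Emit:
step_arm:
  series:
    - {"gripper": 0.5, "dx": 0, "dy": 0, "dz": -0.02, "ax": 0, "ay": 0, "az": 0}
    - {"gripper": 0.5, "dx": 0, "dy": 0, "dz": -0.06, "ax": 0, "ay": 0, "az": 0}
    - {"gripper": 0.5, "dx": 0, "dy": 0, "dz": -0.12, "ax": 0, "ay": 0, "az": 0}
    - {"gripper": 0.5, "dx": 0, "dy": 0, "dz": -0.18, "ax": 0, "ay": 0, "az": 0}
    - {"gripper": 0.5, "dx": 0, "dy": 0, "dz": -0.24, "ax": 0, "ay": 0, "az": 0}
    - {"gripper": 0.5, "dx": 0, "dy": 0, "dz": -0.28, "ax": 0, "ay": 0, "az": 0}
    - {"gripper": 0.5, "dx": 0.3, "dy": -0.2, "dz": -0.28, "ax": 0, "ay": 0, "az": 0}
    - {"gripper": 0.5, "dx": 0.3, "dy": -0.2, "dz": -0.28, "ax": 0, "ay": 0, "az": 0}
    - {"gripper": 0.5, "dx": 0.3, "dy": -0.2, "dz": -0.28, "ax": 0, "ay": 0, "az": 0}
    - {"gripper": 0.5, "dx": 0.3, "dy": -0.2, "dz": -0.28, "ax": 0, "ay": 0, "az": 0}
    - {"gripper": 0.5, "dx": 0.3, "dy": -0.2, "dz": -0.28, "ax": 0, "ay": 0, "az": 0}
    - {"gripper": 0.5, "dx": 0.3, "dy": -0.2, "dz": -0.28, "ax": 0, "ay": 0, "az": 0}

```text
clock: 12.08
ee_pos: [0.5137, 0.0251, 0.2133]
orientation: [[-0.041, -0.999, -0.0], [-0.999, 0.041, -0.002], [0.002, -0.0, -1.0]]
contact_force: [-0.3, -0.8, 0.1]
width: 0.0457
```

```bash
python3 -c "
from h import *
plan([.4168,.1822,.0737],-92.0);s=grab('scene','s8f.png');t=grab('top')
a=cv2.resize(s['pixels'][200:300,130:230,::-1],None,fx=6,fy=6,interpolation=2)
for c,z,col in((.0,.115,(0,0,255)),(.0,.052,(0,255,0))):
  q=(proj(s,[.4169,.1828,z])[0]-[130,200]+.5)*6; print(q); cv2.circle(a,tuple(int(v) for v in q),3,col,-1)
cv2.imwrite('pics/s8.png',a)
cv2.imwrite('pics/t8.png',cv2.resize(t['pixels'][150:270,120:240,::-1],None,fx=5,fy=5,interpolation=2))"
```

```text
t 12.08 pos [0.5137 0.0251 0.2133] F [-0.31 -0.75  0.1 ] w 0.0457 -> d [-0.3063  0.2067  0.2788] a [-0.     -0.0019 -0.0082] 
[317.71907972 232.72942314]
[336.95754674 379.18125084]
```

View pics/s8.png

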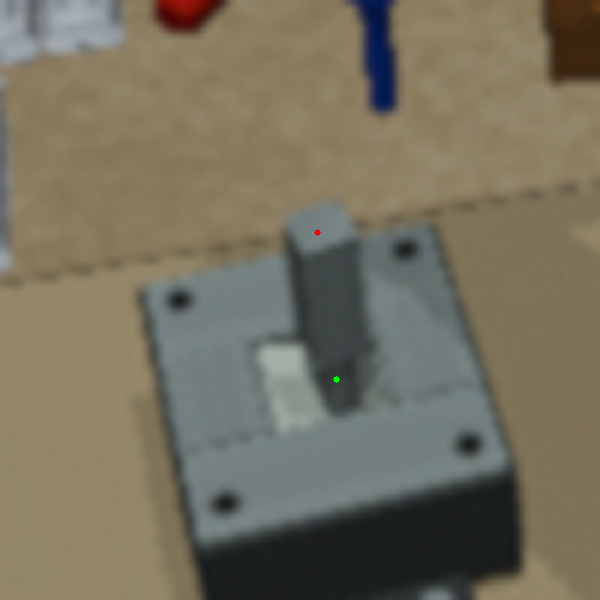

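View pics/t8.png

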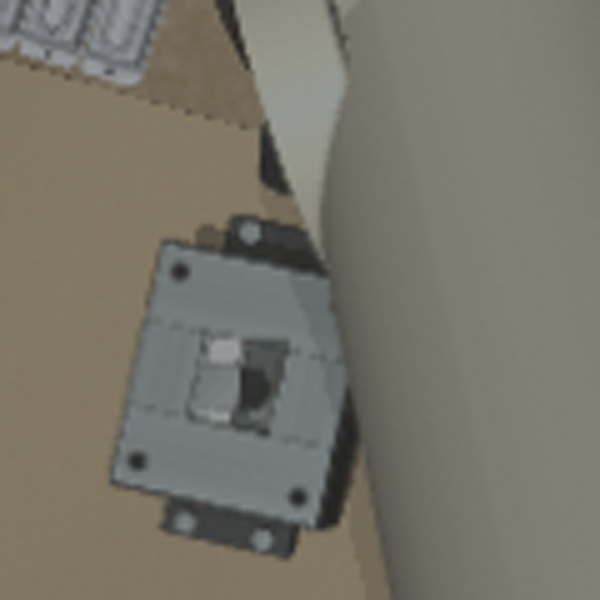

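View pics/s8f.png

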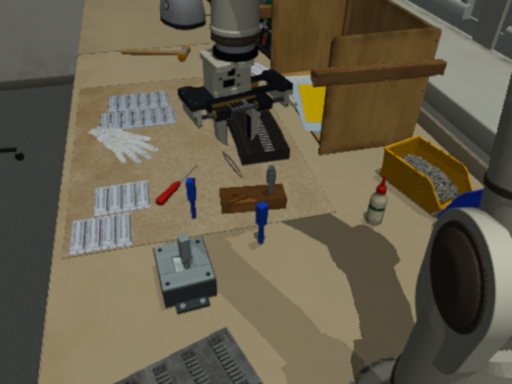

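```bash
python3 -c "
from h import *
t=grab('top')
print((proj(t,[[.4169,.1828,.115],[.4169,.1828,.125]])-[120,150]+.5)*5, np.abs(get_obs()['qvel']).max())
hand_in()"
```

```text
[[212.33185305 395.99231192]
 [206.78705722 395.6068529 ]] 0.019508580613975802
the job is handed in; nothing more can be done
```

The square-headed pin is in the station's hidden hole, let go, and I handed the job in at about 12 s; no verdict was given.

**What I did:** I gripped the pin by its square head, lifted it out of the rack and pushed it through the shutters at the window's middle. I pressed it on the floor with about 4–5 N and felt round a 5.25 mm ring. On the second 30° arc the force fell away, and the next arc met a wall. I then eased it down, opened the fingers and moved the arm clear.

**Last checks:**
- **Depth:** the foot met the bottom at a height of about 9–10 mm, with about 5 N on it. The largest force I read on the pin was about 7 N sideways, but I only had readings at the end of each move. In the scene picture the head's top is where a pin fully home should be, seen at pixel 318,230 of the enlarged crop against 318,233 expected.
- **Place:** the pin is about 6–7 mm from the window's middle, inside the 12 mm limit.
- **Neighbours:** the round pin and oil bottle look untouched in the full scene picture. I compared them by eye only.
- **One check disagreed:** in the top picture the head's top lies about 2–3 pixels (about 5 mm) from where an upright pin should show. I read that blurry grey patch by eye, with the shutter beside it the same colour. It could be a misreading or a lean of up to about 0.06 rad, still under the 0.12 limit. The scene picture showed the pin upright.

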